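# Empty the bell jar into its tray and screw it back down

### The job

Two tray dispensers stand on the sewing-room table, each an upside-down clear jar screwed onto the base of its own tray. Unscrew the taller jar, lift it so that both bells tumble out into its tray, then set it back on its base and screw it fully home.

Things in the scene. Friction and masses are not known exactly. Their poses are not given: they have to be found in the camera images.
- jar_grip (a point): Centre of the white grip ridge on the taller jar (loose, clear, 66 mm wide, 85 tall, mouth down; the other jar is 45 tall). Ridge 56 mm along x, 18 thick along y, 46 tall: 24 mm above this point, 22 below to the jar's flat top. z up. Mouth 107 mm below. Lugs at the mouth's rim along +x and -x. Quarter-turn thread: 50 to 90 degrees (best 70) counterclockwise from above frees it, without rising.
- feeder: The taller jar's fixed wood tray, 160 (x) by 210 mm (y), walls 35; origin centre of underside, z up. Two dark latches at +x, -x hook the lugs; a stem holds the jar up, loose or not. Home: jar on this axis, ridge in line with the latches (either way round), jar_grip 139 mm above origin. To close: lower straight at the freed angle (play 2 to 3 mm), turn clockwise into line; stop just past it.
- bell1: Round brass bell, 20 mm across, 14 g; origin at its centre. Starts inside the taller jar, 48 mm above the tray's underside, on the +y side of a sloping roof. Rolls out to the tray's floor (centre then 15 mm up, below the jar's mouth, not in its way) once the freed jar is raised 40 to 60 mm.
- bell2: Second bell, the same, starting in the taller jar on the -y side of the roof.
Things that resemble listed ones, but are neither listed nor needed, are in the scene too. Leave any red look-alike of the part that bears jar_grip alone.

How it is judged:
On the way:
1. the taller jar is unscrewed and lifted off its base, and both bells have dropped into the tray (z of jar_grip in the frame of feeder above 0.154 m and z of each of bell1, bell2 in the frame of feeder below 0.03 m), for 0.1 s.
At the end, for the whole second after the job is handed in: The taller jar is back down on its base at its home height (within 6 mm) and centred (12 mm), upright (7 degrees), at rest, with its ridge in line with the latches (within 15 degrees), and both bells lie in its tray, outside the jar (z of jar_grip in the frame of feeder between 0.133 and 0.145 m and horizontal distance between jar_grip and feeder below 0.012 m and angle between the x axis of jar_grip and the x axis of feeder, either way round below 0.26 rad and angle between jar_grip's own z axis and vertical below 0.12 rad and linear speed of jar below 0.03 m/s and z of each of bell1, bell2 in the frame of feeder below 0.03 m and x of bell1 in the frame of feeder between -0.08 and 0.08 m and y of bell1 in the frame of feeder between -0.105 and 0.105 m and x of bell2 in the frame of feeder between -0.08 and 0.08 m and y of bell2 in the frame of feeder between -0.105 and 0.105 m); the robot touches nothing.
It also fails if it takes over 37 s, if anything falls off the work surface, if the arm or the gripper's body presses on something with over 40 N, if the wrist force passes 120 N, or if a joint passes its speed limit or range.

### The arm

A 7-joint arm with a two-finger parallel gripper is mounted at the origin on the work surface. World frame = base frame: x ahead of the robot, y to its left, z up, the work surface at z = 0. Lengths are in m, angles in rad, forces in N, time in s.
With the tool pointing down it reaches from about 0.4 to 0.85 m from the base axis. Payload 10.4 kg.
Tool frame: the origin (TCP) lies midway between the tips of the shut fingers; the grasp point (between the pads) lies 19 mm behind it; z points along the fingers, y is the direction in which the jaws open and shut (so a half turn about z gives the same grasp; the last joint's range is limited). The gripper opens to 87 mm and grips with 3 to 60 N. Pads are 19 mm wide; open, the fingers measure 117 mm over their backs; the gripper's body (75 mm by 190 mm) begins 51 mm behind the grasp point.
Start: joints at [1.265, 0.332, -0.065, 1.46, 0.022, 1.35, -0.088], TCP at [0.174, -0.6, 0.223] pointing down, gripper open.
Joint ranges: [-2.6, 2.6], [-0.5, 2.12], [-1.47, 1.34], [0.16, 2.42], [-1.27, 4.41], [0.06, 2.06], [-2.6, 2.6]. Speed limits (rad/s): [2.22, 2.22, 2.79, 2.79, 3.14, 3.14, 3.14].

### API

Orientations are given as a unit quaternion [x, y, z, w].
In Python, from bench import r gives the robot as it stands.
- The arm moves only by the tool step_arm, never from a script. Its argument "increments" is a list of rows, each a list of 2 entries, a list of its own where there are three numbers: the shift along the tool's x, y, z in m, then the turn, a rotation vector about the tool's x, y, z in rad. A call has 1 to 5 rows; each row is the pose to reach, as a shift and turn from the pose measured when the call began, along the tool's axes at that moment; what a row does not reach only later rows make up. A row lasts 1/10 s, in which the tool goes at most 50 mm and 8.59 degrees, less where a joint would pass 70% of its speed; a pose out of reach is approached as far as the arm can. A call with a gripper value outside its range is refused whole. "hand" is the closure, from -1 (fully open) to 1 (shut), so that 0 is half open, set as the call begins (left out, the last holds). The fingers move at their own pace and stop on an object; "grip_force" is the grip in N (left out, the last holds). Time passes only in rows, so rows that repeat a pose let the fingers close. It gives the time, the measured TCP pose, the force and the opening at its end, in the units of the state.
- r.read_state(): the state, without advancing time (a new reading comes with each control period).
- r.camera(name): name is "side" or "top" or "wrist"; returns a dict with "pixels" (384x512x3 uint8, blue, green, red), "camera_matrix" (3x3 intrinsics, pixels), "k1" (the pictures are not rectified: a ray, as slopes to the right and down, at radius r is drawn at 1 + k1 r^2 times it, then the intrinsics apply), "extrinsics" (4x4, takes a point from camera to world coordinates). Camera axes: x right, y up, looking along -z (the intrinsics and any distortion apply to the point x, -y, -z); pixel columns grow to the right and rows downward; lengths in m; the calibration is good to about 2 mm. A picture is of the moment at which its call begins. There is no depth.
- r.close_job(): hands the job in, once; it reports no verdict.
The state is a dict: "time": time; "joint_positions": joint angles; "joint_vel": joint speeds; "joint_torque": joint torques, N m; "ee_pos": TCP position; "eef_rot": TCP orientation; "ft_force": force on the tool from outside, world axes, zero at the start; "torque": the same for the moment, N m; "width": finger opening in m.
Only numpy, scipy, OpenCV 4.12 (cv2) and the standard library are available. Lean on these libraries where they do the work, as an engineer would, in place of code of your own. Each camera call takes 0.05 s, during which the arm holds its last target.

## Working session

There is one attempt and no reset: what is moved stays moved. The work goes in short steps, Python scripts to look and compute and a tool call to move; the robot and the scene stay as the last step left them, time stands still between calls to the robot, and variables do not carry over. Pictures are saved under pics/ and viewed, and the job is handed in when it is done.

Besides the shell and the picture viewer there is one more tool, called after ">>>" by a JSON object that holds its "name" and its "arguments". step_arm: Moves the arm, as the interface text tells. Its arguments: {"type":"object","properties":{"increments":{"type":"array"},"hand":{"type":"number"},"grip_force":{"type":"number"}},"required":["increments"]}

```bash
mkdir -p pics; cat > h.py <<'E'
import numpy as np, cv2
from bench import r
from scipy.spatial.transform import Rotation as R
def snap(n,tag):
    c=r.camera(n); cv2.imwrite(f'pics/{tag}.png',c['pixels'])
    np.savez(f'pics/{tag}.npz',p=c['pixels'],K=c['camera_matrix'],k1=c['k1'],E=c['extrinsics']); return c
def load(tag): return np.load(f'pics/{tag}.npz')
def ray(c,u,v):
    K=c['K'];k=float(c['k1'])
    p=cv2.undistortPoints(np.array([[[u,v]]],float),K,np.array([k,0,0,0.])).ravel()
    E=c['E'];d=E[:3,:3]@np.array([p[0],-p[1],-1]);return E[:3,3],d
def atz(c,u,v,z):
    o,d=ray(c,u,v);return o+d*(z-o[2])/d[2]
def proj(c,P):
    E=c['E'];q=E[:3,:3].T@(np.array(P)-E[:3,3]);x,y=q[0]/-q[2],-q[1]/-q[2]
    s=1+float(c['k1'])*(x*x+y*y);K=c['K'];return K[0,0]*x*s+K[0,2],K[1,1]*y*s+K[1,2]
def crop(tag,x0,y0,x1,y1,s,out):
    p=load(tag)['p'][y0:y1,x0:x1];cv2.imwrite(f'pics/{out}.png',cv2.resize(p,None,fx=s,fy=s,interpolation=cv2.INTER_CUBIC))
def tri(a,b):
    (o1,d1),(o2,d2)=a,b
    A=np.stack([d1,-d2],1);t=np.linalg.lstsq(A,o2-o1,rcond=None)[0];p,q=o1+t[0]*d1,o2+t[1]*d2
    return (p+q)/2,np.linalg.norm(p-q)
E
python3 - <<'E'
from h import *
for n in ('side','top','wrist'): 
    c=snap(n,n+'0'); print(n,c['camera_matrix'].tolist(),c['k1'],np.round(c['extrinsics'],3).tolist())
s=r.read_state();print({k:np.round(v,3).tolist() for k,v in s.items()})
E
```

```text
side [[401.47301797080024, 0.0, 257.1882067732402], [0.0, 401.47301797080024, 191.96397945264823], [0.0, 0.0, 1.0]] 0.0009903869956570247 [[0.999, 0.004, -0.05, 0.482], [-0.044, 0.546, -0.837, -0.848], [0.024, 0.838, 0.546, 0.565], [0.0, 0.0, 0.0, 1.0]]
top [[362.0942612168505, 0.0, 258.45887278088145], [0.0, 362.0942612168505, 191.5811105557482], [0.0, 0.0, 1.0]] -0.05288764279914362 [[-0.001, 0.989, -0.15, 0.371], [-1.0, -0.001, 0.002, -0.108], [0.002, 0.15, 0.989, 1.156], [0.0, 0.0, 0.0, 1.0]]
wrist [[305.2816682460496, 0.0, 253.16105404891638], [0.0, 305.2816682460496, 192.59170577720582], [0.0, 0.0, 1.0]] -0.030622371057524345 [[0.279, 0.929, 0.245, 0.241], [-0.96, 0.27, 0.07, -0.578], [-0.001, -0.255, 0.967, 0.383], [0.0, 0.0, 0.0, 1.0]]
{'time': 0.15, 'joint_positions': [1.265, 0.333, -0.065, 1.461, 0.022, 1.35, -0.088], 'joint_vel': [-0.0, -0.002, -0.001, -0.003, -0.0, -0.001, -0.0], 'joint_torque': [0.001, -62.363, 0.025, -39.015, -0.061, 0.037, 0.0], 'ee_pos': [0.174, -0.6, 0.222], 'eef_rot': [0.99, 0.141, -0.0, -0.001], 'ft_force': [-0.305, 1.19, -0.173], 'torque': [-0.014, -0.025, -0.001], 'width': 0.087}
```

View pics/side0.png

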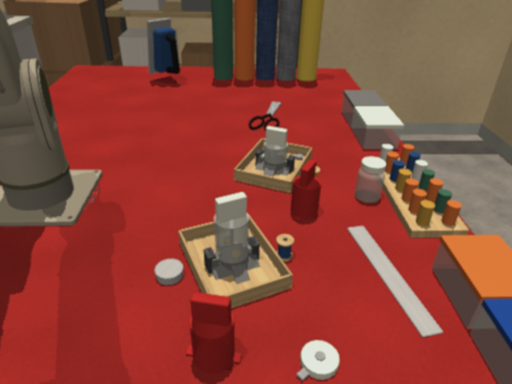

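View pics/top0.png

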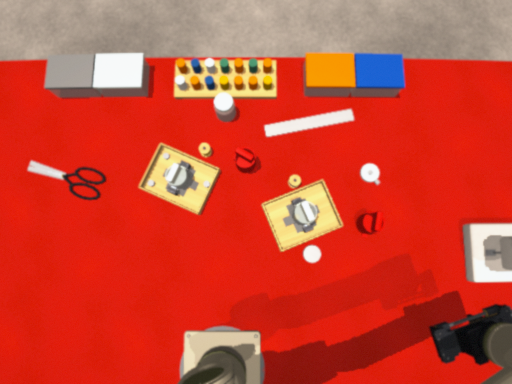

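View pics/wrist0.png

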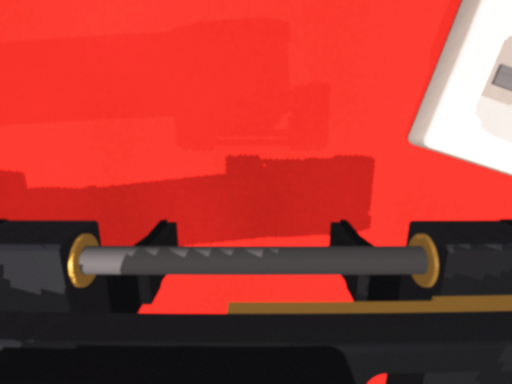

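Candidates: the near dispenser (side 232,230 / top 303,213), the far one (side 276,150 / top 178,178), and red look-alikes at side (212,330) and (306,190). I'll crop in on both dispensers.

```bash
python3 - <<'E'
from h import *
crop('side0',170,180,300,310,5,'c_near');crop('side0',225,115,325,200,5,'c_far');crop('top0',250,165,350,260,6,'c_top');crop('top0',130,130,230,225,5,'c_topfar')
E
```

```text
(no output)
```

View pics/c_near.png

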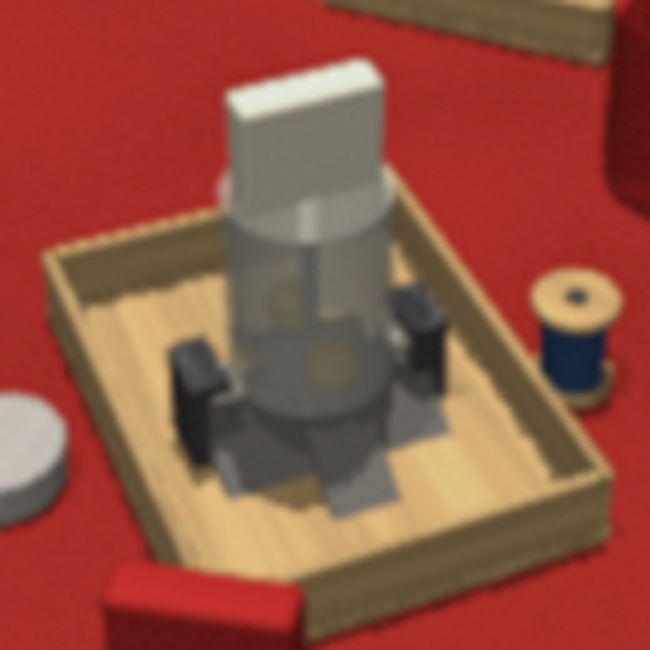

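View pics/c_far.png

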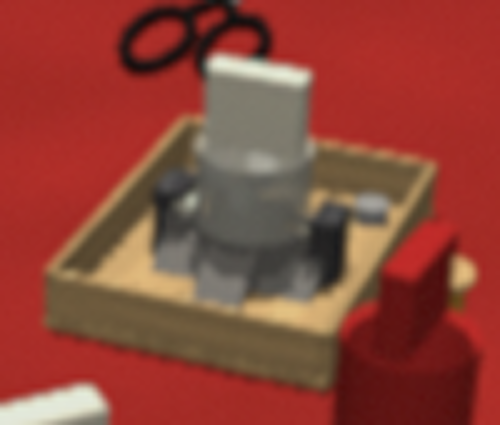

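View pics/c_top.png

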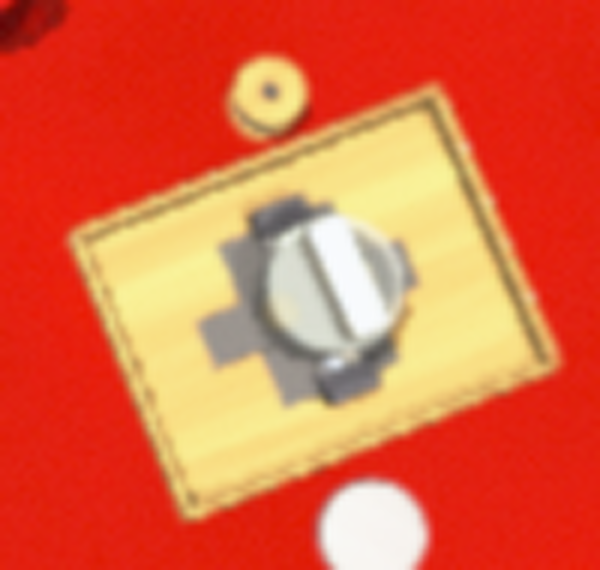

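The near jar is clearly taller: it has two bells visible through it, its clear cylinder is about twice as tall, and its ridge is white. Next I measure it.

```bash
python3 - <<'E'
from h import *
c=load('top0');s=load('side0')
P=[atz(c,250+u/6,165+v/6,.035) for u,v in [(70,237),(438,87),(562,368),(187,520)]]
P=np.array(P);print(P.round(4).tolist(),'sides',[round(float(np.linalg.norm(P[i]-P[i-3])),4) for i in range(4)])
print('ctr',P.mean(0))
for a,b in ((0,3),(1,2)):  # short edges dir (x)
    d=P[b]-P[a];print('x yaw',np.degrees(np.arctan2(d[1],d[0])))
for a,b in ((0,1),(3,2)):
    d=P[b]-P[a];print('y yaw',np.degrees(np.arctan2(d[1],d[0])))
Q=np.array([atz(c,250+u/6,165+v/6,.163) for u,v in [(306,222),(338,217),(388,325),(355,340)]]);print('ridge top',Q.mean(0),Q.round(3).tolist())
Q=np.array([atz(s,170+u/5,180+v/5,.163) for u,v in [(243,122),(230,92),(365,62),(383,80)]]);print('ridge side',Q.mean(0),Q.round(3).tolist())
S=np.array([atz(s,170+u/5,180+v/5,.035) for u,v in [(45,255),(610,475)]]);print(S.mean(0))
for k in ((.0,.0),):pass
# spool etc
print('spool',atz(c,294,181,.03),'lid',atz(c,312,254,.01),'redjar',atz(c,371,222,.12), 'reel',atz(c,370,173,.02))
E
```

```text
[[0.5009, -0.1202, 0.035], [0.5799, -0.3139, 0.035], [0.4324, -0.3742, 0.035], [0.3555, -0.1795, 0.035]] sides [0.2092, 0.1593, 0.2093, 0.157]
ctr [ 0.46718468 -0.24696253  0.035     ]
x yaw -157.800707389376
x yaw -157.78543518597724
y yaw -67.79750855390814
y yaw -68.4512264712972
ridge top [ 0.46795929 -0.24587428  0.163     ] [[0.493, -0.228, 0.163], [0.495, -0.242, 0.163], [0.445, -0.264, 0.163], [0.438, -0.249, 0.163]]
ridge side [ 0.4711439  -0.24990218  0.163     ] [[0.449, -0.271, 0.163], [0.444, -0.252, 0.163], [0.492, -0.233, 0.163], [0.499, -0.245, 0.163]]
[ 0.47109701 -0.24943406  0.035     ]
spool [ 0.57607276 -0.22272761  0.03      ] lid [ 0.34766742 -0.2776134   0.01      ] redjar [ 0.43987343 -0.43357258  0.12      ] reel [ 0.60396547 -0.4692535   0.02      ]
```

```bash
cat >> h.py <<'E'
def goal(p,yaw):
    "tool-frame shift & rotvec from now to TCP p, pointing down, tool-x yaw deg"
    s=r.read_state();T=R.from_quat(s['eef_rot'])
    a=np.radians(yaw);G=R.from_matrix(np.array([[np.cos(a),np.sin(a),0],[np.sin(a),-np.cos(a),0],[0,0,-1]]))
    d=T.inv().apply(np.array(p)-s['ee_pos']);w=(T.inv()*G).as_rotvec()
    x=T.as_matrix()[:,0]
    print('t',round(s['time'],2),'pos',np.round(s['ee_pos'],4),'yaw',round(np.degrees(np.arctan2(x[1],x[0])),2),'F',np.round(s['ft_force'],1),'M',np.round(s['torque'],2),'w',round(s['width'],4),'q7',round(s['joint_positions'][6],2))
    print('shift',np.round(d,4),'rot',np.round(w,4))
E
python3 -c "
from h import *
goal([.469,-.248,.24],22)"
```

```text
t 0.15 pos [ 0.1743 -0.5999  0.222 ] yaw 16.2 F [-0.3  1.2 -0.2] M [-0.01 -0.02 -0.  ] w 0.087 q7 -0.09
shift [ 0.3812 -0.2557 -0.0178] rot [-0.0011 -0.     -0.1011]
```

>>> {"name": "step_arm", "arguments": {"increments": [[[0.03,-0.02,-0.005],[0,0,0]],[[0.065,-0.044,-0.018],[0,0,-0.02]],[[0.1,-0.067,-0.018],[0,0,-0.04]],[[0.135,-0.09,-0.018],[0,0,-0.05]],[[0.17,-0.114,-0.018],[0,0,-0.05]]], "hand": -1, "grip_force": 40}}

```text
time: 0.65
ee_pos: [0.3066, -0.4416, 0.24]
eef_rot: [0.986, 0.166, -0.0, -0.001]
ft_force: [0.8, -0.2, -0.5]
width: 0.0871
```

```bash
python3 -c "
from h import *
goal([.469,-.248,.24],22)"
```

```text
t 0.65 pos [ 0.3066 -0.4416  0.24  ] yaw 19.09 F [ 0.8 -0.2 -0.5] M [-0.1  -0.07  0.02] w 0.0871 q7 -0.38
shift [ 2.168e-01 -1.298e-01  1.000e-04] rot [-0.0011  0.0001 -0.0509]
```

>>> {"name": "step_arm", "arguments": {"increments": [[[0.04,-0.024,0],[0,0,-0.01]],[[0.08,-0.048,0],[0,0,-0.02]],[[0.12,-0.072,0],[0,0,-0.03]],[[0.16,-0.096,0],[0,0,-0.04]],[[0.195,-0.117,0],[0,0,-0.05]]]}}

```text
time: 1.15
ee_pos: [0.4537, -0.2649, 0.2401]
eef_rot: [0.982, 0.191, -0.0, -0.001]
ft_force: [-0.1, 0.1, -0.3]
width: 0.0867
```

>>> {"name": "step_arm", "arguments": {"increments": [[[0.018,-0.01,0],[0,0,0]],[[0.022,-0.013,0],[0,0,0]],[[0.022,-0.013,0],[0,0,0]]]}}

```text
time: 1.45
ee_pos: [0.4693, -0.2444, 0.2399]
eef_rot: [0.981, 0.192, -0.0, -0.001]
ft_force: [-0.8, 0.1, 0.7]
width: 0.0871
```

```bash
python3 -c "
from h import *
goal([.469,-.248,.127],22)
for n in ('side','top','wrist'): snap(n,n+'1')
crop('side1',170,120,300,310,3,'c1')"
```

```text
t 1.45 pos [ 0.4693 -0.2444  0.2399] yaw 22.1 F [-0.8  0.1  0.7] M [-0.04 -0.02  0.01] w 0.0871 q7 -0.84
shift [-0.0016  0.0034  0.1129] rot [-0.0014  0.0003  0.0018]
```

View pics/wrist1.png

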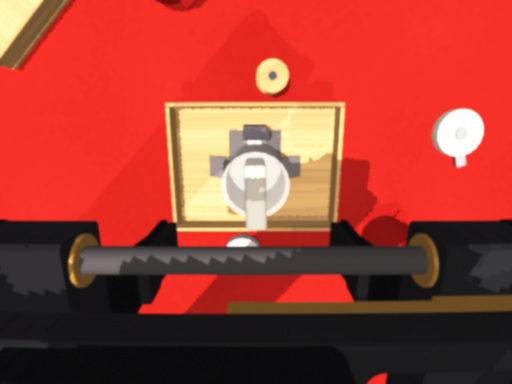

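View pics/c1.png

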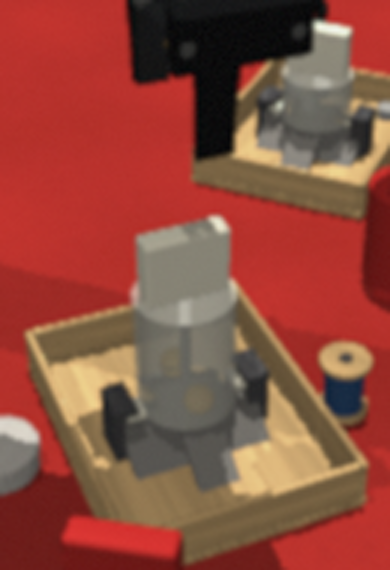

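The wrist view shows the tray square to the tool and the ridge running vertically at column ~256. I'll check it with the wrist calibration.

```bash
python3 - <<'E'
from h import *
crop('wrist1',150,90,360,250,3.8,'c2')
c=load('wrist1')
Q=np.array([atz(c,u,v,.035) for u,v in [(166,103),(344,103)]]);print(Q,np.linalg.norm(Q[0]-Q[1]))
for p in ([.469,-.248,.163],[.469,-.248,.117]):print(proj(c,p))
x=np.array([np.cos(.384),np.sin(.384),0]);y=np.array([-x[1],x[0],0])
for a in(-1,1):
  for b in(-1,1):print(a,b,np.round(proj(c,np.array([.469,-.248,.163])+a*.028*x+b*.009*y),1))
E
```

```text
[[ 0.50521596 -0.12014568  0.035     ]
 [ 0.58215856 -0.31127635  0.035     ]] 0.2060366381332613
(np.float64(258.2072778843031), np.float64(201.94105154929042))
(np.float64(257.47194886241925), np.float64(188.28964169443157))
-1 -1 [268.9 234. ]
-1 1 [247.4 234. ]
1 -1 [269.7 168. ]
1 1 [246.9 168. ]
```

View pics/c2.png

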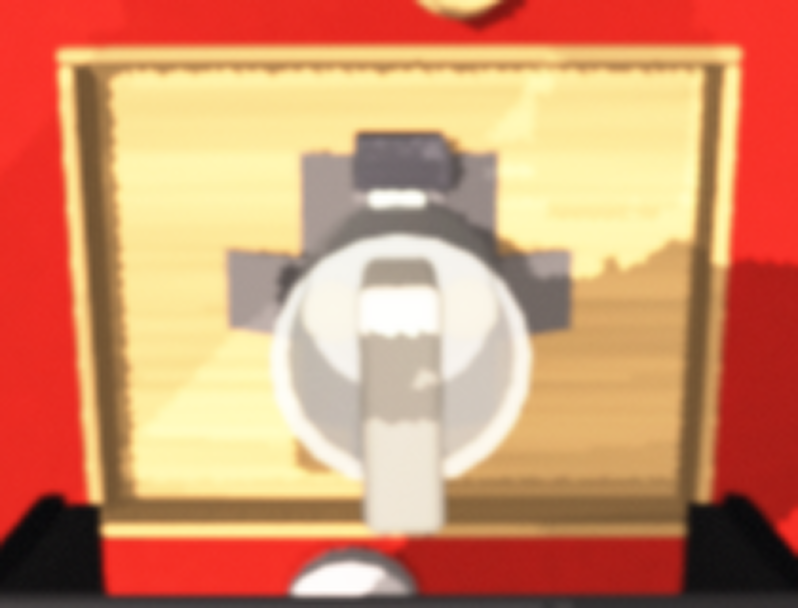

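Ridge centre estimates from top, side and wrist agree to about 3 mm. I'll use (0.470, -0.247), yaw 22°, and descend.

```bash
python3 -c "
from h import *
goal([.470,-.247,.127],22)"
```

```text
t 1.6 pos [ 0.4683 -0.2462  0.24  ] yaw 21.89 F [-0.6  0.1 -0.2] M [-0.02  0.03 -0.07] w 0.0871 q7 -0.84
shift [0.0014 0.0015 0.113 ] rot [-0.001   0.0006 -0.0018]
```

>>> {"name": "step_arm", "arguments": {"increments": [[[0.001,0.0015,0.025],[0,0,0]],[[0.0015,0.0015,0.055],[0,0,0]],[[0.0015,0.0015,0.085],[0,0,0]],[[0.0015,0.0015,0.105],[0,0,0]],[[0.0015,0.0015,0.113],[0,0,0]]]}}

```text
time: 2.1
ee_pos: [0.4683, -0.2478, 0.1249]
eef_rot: [0.982, 0.189, -0.002, -0.001]
ft_force: [0.9, 0.4, 0.4]
width: 0.0868
```

```bash
python3 -c "
from h import *
goal([.470,-.247,.127],22)
snap('side','side2');crop('side2',170,100,300,310,3,'c3')"
```

```text
t 2.1 pos [ 0.4683 -0.2478  0.1249] yaw 21.78 F [0.9 0.4 0.4] M [ 0.03  0.03 -0.06] w 0.0868 q7 -0.87
shift [ 0.0019 -0.0001 -0.0021] rot [-0.0031  0.0028 -0.0039]
```

View pics/c3.png

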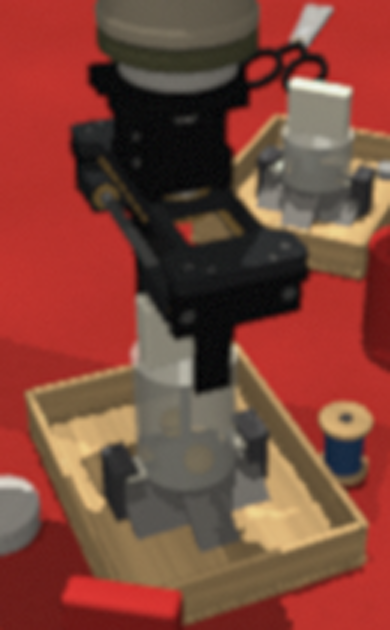

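The fingers straddle the ridge. Closing.

>>> {"name": "step_arm", "arguments": {"increments": [[[0.0015,0,-0.001],[0,0,0]],[[0.0015,0,-0.001],[0,0,0]],[[0.0015,0,-0.001],[0,0,0]],[[0.0015,0,-0.001],[0,0,0]],[[0.0015,0,-0.001],[0,0,0]]], "hand": 1, "grip_force": 40}}

```text
time: 2.65
ee_pos: [0.4701, -0.2472, 0.1263]
eef_rot: [0.982, 0.189, -0.001, -0.001]
ft_force: [-0.2, 0.2, 0.2]
width: 0.0548
```

>>> {"name": "step_arm", "arguments": {"increments": [[[0,0,0],[0,0,0]],[[0,0,0],[0,0,0]],[[0,0,0],[0,0,0]]]}}

```text
time: 2.95
ee_pos: [0.4701, -0.2472, 0.1263]
eef_rot: [0.982, 0.189, -0.001, -0.001]
ft_force: [-0.7, -0.6, -0.2]
width: 0.0312
```

```bash
python3 -c "
from h import *
goal([.470,-.247,.127],22)"
```

```text
t 2.95 pos [ 0.4701 -0.2472  0.1263] yaw 21.79 F [-0.7 -0.6 -0.2] M [ 0.02 -0.01  0.  ] w 0.0312 q7 -0.87
shift [-0.     -0.0002 -0.0007] rot [-0.0025  0.0023 -0.0036]
```

>>> {"name": "step_arm", "arguments": {"increments": [[[0,0,0],[0,0,0]],[[0,0,0],[0,0,0]],[[0,0,0],[0,0,0]],[[0,0,0],[0,0,0]],[[0,0,0],[0,0,0]]]}}

```text
time: 3.45
ee_pos: [0.4701, -0.2472, 0.1263]
eef_rot: [0.982, 0.189, -0.001, -0.001]
ft_force: [-0.1, -0.0, -0.8]
width: 0.0174
```

```bash
python3 -c "
from h import *
goal([.470,-.247,.127],22)"
```

```text
t 3.45 pos [ 0.4701 -0.2472  0.1263] yaw 21.79 F [-0.1 -0.  -0.8] M [-0.08 -0.14  0.  ] w 0.0174 q7 -0.87
shift [-0.     -0.0002 -0.0007] rot [-0.0025  0.0023 -0.0037]
```

Gripped: width is about 18 mm and side force is near zero. Turning counterclockwise, which is −z in the tool frame.

>>> {"name": "step_arm", "arguments": {"increments": [[[0,0,0],[0,0,-0.06]],[[0,0,0],[0,0,-0.14]],[[0,0,0],[0,0,-0.22]],[[0,0,0],[0,0,-0.3]],[[0,0,0],[0,0,-0.35]]]}}

```text
time: 3.95
ee_pos: [0.4701, -0.2472, 0.1264]
eef_rot: [0.934, 0.359, -0.001, -0.001]
ft_force: [0.5, -1.3, -0.1]
width: 0.0179
```

```bash
python3 -c "
from h import *
goal([.470,-.247,.1263],92)"
```

```text
t 3.95 pos [ 0.4701 -0.2472  0.1264] yaw 42.02 F [ 0.5 -1.3 -0.1] M [-0.08 -0.06 -0.08] w 0.0179 q7 -0.53
shift [ 0.0001 -0.0002  0.0001] rot [-3.500e-03 -2.000e-04 -8.724e-01]
```

>>> {"name": "step_arm", "arguments": {"increments": [[[0,0,0],[0,0,-0.1]],[[0,0,0],[0,0,-0.2]],[[0,0,0],[0,0,-0.3]],[[0,0,0],[0,0,-0.4]],[[0,0,0],[0,0,-0.5]]]}}

```text
time: 4.45
ee_pos: [0.4701, -0.2473, 0.1264]
eef_rot: [0.815, 0.58, -0.001, -0.001]
ft_force: [0.2, -0.1, -0.6]
width: 0.0178
```

>>> {"name": "step_arm", "arguments": {"increments": [[[0,0,0],[0,0,-0.1]],[[0,0,0],[0,0,-0.2]],[[0,0,0],[0,0,-0.3]],[[0,0,0],[0,0,-0.36]],[[0,0,0],[0,0,-0.37]]]}}

```text
time: 4.95
ee_pos: [0.47, -0.2473, 0.1263]
eef_rot: [0.694, 0.72, -0.001, -0.002]
ft_force: [0.9, -0.4, -0.8]
width: 0.0176
```

```bash
python3 -c "
from h import *
goal([.470,-.247,.1813],92)
for n in ('side','top'): snap(n,n+'3')
crop('side3',170,100,300,310,3,'c4')"
```

```text
t 4.95 pos [ 0.47   -0.2473  0.1263] yaw 92.16 F [ 0.9 -0.4 -0.8] M [-0.04 -0.12 -0.02] w 0.0176 q7 0.32
shift [ 0.0004 -0.0002 -0.055 ] rot [-0.0031 -0.0016  0.0028]
```

View pics/c4.png

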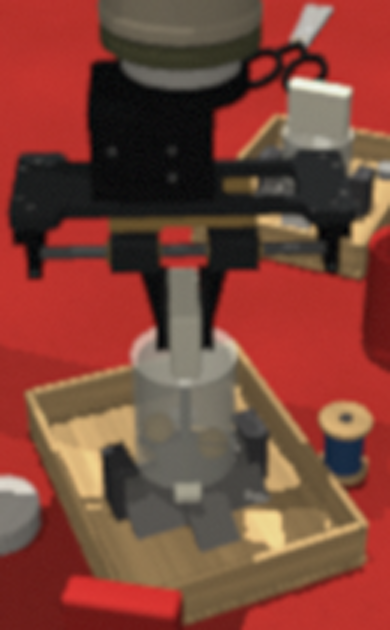

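The jar has turned: its lug now faces the camera at crop (188,490), clear of the latches. Lifting 50 mm.

>>> {"name": "step_arm", "arguments": {"increments": [[[0,0,-0.004],[0,0,0]],[[0,0,-0.014],[0,0,0]],[[0,0,-0.026],[0,0,0]],[[0,0,-0.04],[0,0,0]],[[0,0,-0.05],[0,0,0]]]}}

```text
time: 5.55
ee_pos: [0.4707, -0.2476, 0.1784]
eef_rot: [0.695, 0.719, -0.0, -0.001]
ft_force: [0.3, -0.2, -2.2]
width: 0.0178
```

>>> {"name": "step_arm", "arguments": {"increments": [[[0,0,-0.001],[0,0,0]],[[0,0,-0.001],[0,0,0]],[[0,0,-0.001],[0,0,0]],[[0,0,-0.001],[0,0,0]],[[0,0,-0.001],[0,0,0]]]}}

```text
time: 6.05
ee_pos: [0.4705, -0.2474, 0.1789]
eef_rot: [0.695, 0.719, -0.0, -0.001]
ft_force: [0.3, 0.3, -2.7]
width: 0.0175
```

```bash
python3 -c "
from h import *
goal([.470,-.2473,.1263],92)
for n in ('side','top'): snap(n,n+'4')
crop('side4',170,100,300,310,3,'c5')"
```

```text
t 6.05 pos [ 0.4705 -0.2474  0.1789] yaw 92.01 F [ 0.3  0.3 -2.7] M [-0.07 -0.16  0.01] w 0.0175 q7 0.34
shift [ 0.0001 -0.0004  0.0526] rot [-0.0023 -0.0011  0.0002]
```

View pics/c5.png

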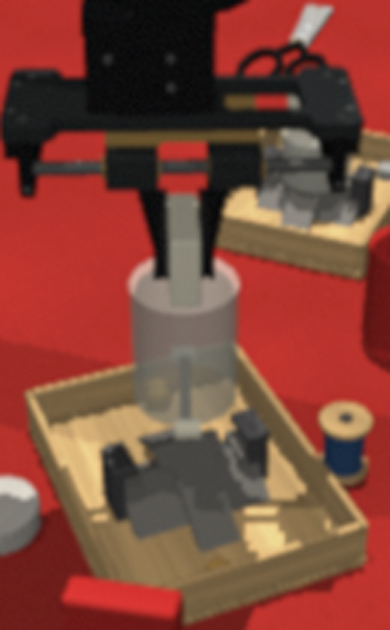

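The jar is up and only faint bell shapes are visible. I'll enlarge to check.

```bash
python3 -c "
from h import *
snap('side','side5');crop('side5',190,190,290,300,6,'c6');crop('top4',250,165,350,260,6,'c7')"
```

```text
(no output)
```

View pics/c6.png

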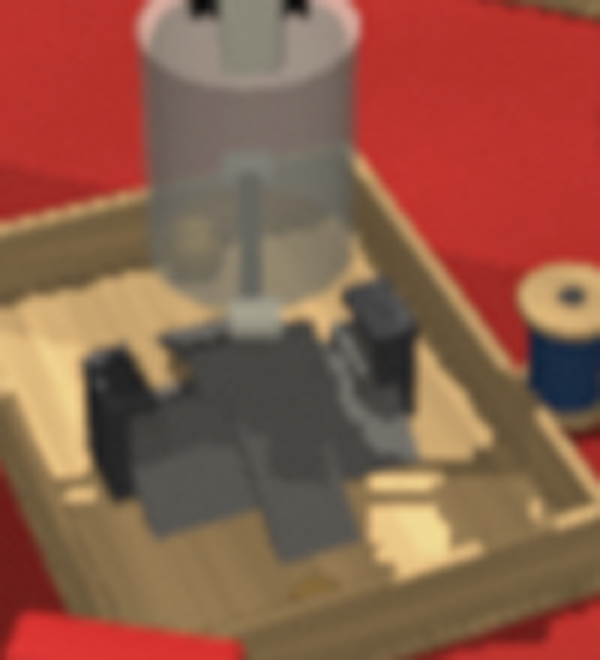

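View pics/c7.png

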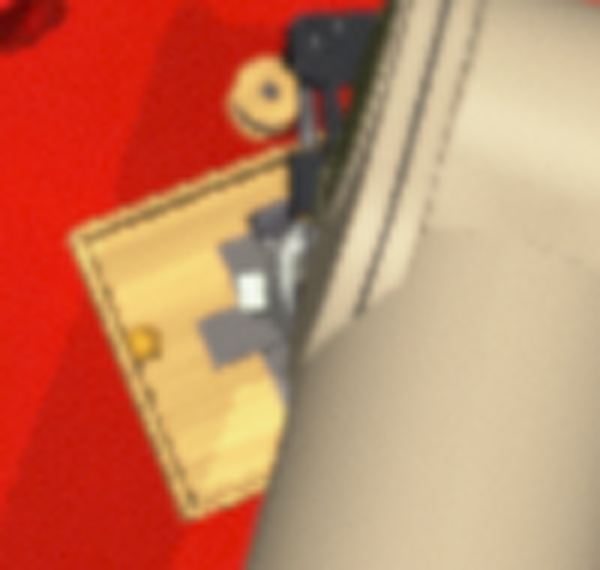

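```bash
python3 - <<'E'
from h import *
t=load('top4');s=load('side5')
C=np.array([.470,-.247,0]);a=np.radians(22)
def f(P): 
    d=P-C; return np.round([d[0]*np.cos(a)+d[1]*np.sin(a),-d[0]*np.sin(a)+d[1]*np.cos(a),P[2]],3)
print('b1 top',f(atz(t,273.8,222,.015)));print('b1 side',f(atz(s,222.5,230.5,.015)));print('tri',f(tri(ray(t,273.8,222),ray(s,222.5,230.5))[0]))
print('b2',f(atz(s,242.5,286.5,.02)))
E
```

```text
b1 top [0.012 0.09  0.015]
b1 side [0.014 0.09  0.015]
tri [0.013 0.09  0.015]
b2 [-0.011 -0.083  0.02 ]
```

Both bells lie on the tray floor, bell1 at (0.013, 0.09, 0.015) and bell2 against the −y wall. The jar is centred, so I lower it.

>>> {"name": "step_arm", "arguments": {"increments": [[[0,0,0.006],[0,0,0]],[[0,0,0.016],[0,0,0]],[[0,0,0.026],[0,0,0]],[[0,0,0.034],[0,0,0]],[[0,0,0.04],[0,0,0]]]}}

```text
time: 6.7
ee_pos: [0.4702, -0.2473, 0.1379]
eef_rot: [0.695, 0.719, -0.001, -0.002]
ft_force: [-0.9, -1.1, -2.8]
width: 0.0178
```

```bash
python3 -c "
from h import *
goal([.470,-.2473,.1263],92)"
```

```text
t 6.7 pos [ 0.4702 -0.2473  0.1379] yaw 92.01 F [-0.9 -1.1 -2.8] M [ 0.04 -0.11 -0.05] w 0.0178 q7 0.33
shift [-0.     -0.0001  0.0116] rot [-0.0029 -0.0015  0.0002]
```

>>> {"name": "step_arm", "arguments": {"increments": [[[0,0,0.004],[0,0,0]],[[0,0,0.007],[0,0,0]],[[0,0,0.01],[0,0,0]],[[0,0,0.0115],[0,0,0]],[[0,0,0.0115],[0,0,0]]]}}

```text
time: 7.2
ee_pos: [0.4702, -0.2473, 0.1265]
eef_rot: [0.695, 0.719, -0.0, -0.001]
ft_force: [-0.2, -0.4, -1.9]
width: 0.0176
```

```bash
python3 -c "
from h import *
goal([.470,-.2473,.1263],92)
snap('side','side6');crop('side6',170,100,300,310,3,'c8')"
```

```text
t 7.2 pos [ 0.4702 -0.2473  0.1265] yaw 92.01 F [-0.2 -0.4 -1.9] M [-0.02 -0.13  0.02] w 0.0176 q7 0.32
shift [-0.     -0.0002  0.0002] rot [-0.0027 -0.0014  0.0002]
```

View pics/c8.png

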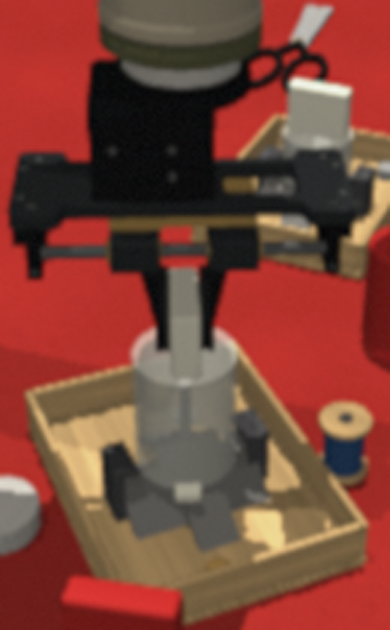

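The jar is down at its old height, but the wrist still carries ~1–2 N, so I'll press about 1 mm more to seat it.

>>> {"name": "step_arm", "arguments": {"increments": [[[0,0,0.0005],[0,0,0]],[[0,0,0.001],[0,0,0]],[[0,0,0.001],[0,0,0]]]}}

```text
time: 7.55
ee_pos: [0.4704, -0.2474, 0.1262]
eef_rot: [0.695, 0.719, -0.0, -0.001]
ft_force: [-1.9, 1.3, 4.7]
width: 0.0178
```

```bash
python3 -c "
from h import *
goal([.470,-.2473,.1263],22)"
```

```text
t 7.55 pos [ 0.4704 -0.2474  0.1262] yaw 92.01 F [-1.9  1.3  4.7] M [0.23 0.48 0.02] w 0.0178 q7 0.32
shift [ 0.0001 -0.0004 -0.0001] rot [-2.6000e-03  6.0000e-04  1.2219e+00]
```

Seated, with +4.7 N contact. Turning clockwise.

>>> {"name": "step_arm", "arguments": {"increments": [[[0,0,0],[0,0,0.06]],[[0,0,0],[0,0,0.14]],[[0,0,0],[0,0,0.23]],[[0,0,0],[0,0,0.33]],[[0,0,0],[0,0,0.42]]]}}

```text
time: 8.05
ee_pos: [0.4706, -0.2475, 0.1264]
eef_rot: [0.83, 0.557, -0.001, -0.001]
ft_force: [0.5, 0.8, -0.9]
width: 0.0177
```

>>> {"name": "step_arm", "arguments": {"increments": [[[0,0,0],[0,0,0.1]],[[0,0,0],[0,0,0.2]],[[0,0,0],[0,0,0.3]],[[0,0,0],[0,0,0.4]],[[0,0,0],[0,0,0.48]]]}}

```text
time: 8.55
ee_pos: [0.4707, -0.2475, 0.1264]
eef_rot: [0.94, 0.342, -0.001, -0.0]
ft_force: [-0.2, 0.4, -1.9]
width: 0.0174
```

```bash
python3 -c "
from h import *
goal([.470,-.2473,.1263],22)"
```

```text
t 8.55 pos [ 0.4707 -0.2475  0.1264] yaw 39.98 F [-0.2  0.4 -1.9] M [-0.05 -0.05 -0.01] w 0.0174 q7 -0.56
shift [-0.0004 -0.0006  0.0001] rot [-0.0012  0.0012  0.3138]
```

>>> {"name": "step_arm", "arguments": {"increments": [[[0,0,0],[0,0,0.08]],[[0,0,0],[0,0,0.16]],[[0,0,0],[0,0,0.24]],[[0,0,0],[0,0,0.3]],[[0,0,0],[0,0,0.32]]]}}

```text
time: 9.05
ee_pos: [0.4707, -0.2475, 0.1264]
eef_rot: [0.982, 0.187, -0.001, -0.0]
ft_force: [0.1, -0.3, -1.7]
width: 0.0177
```

```bash
python3 -c "
from h import *
goal([.470,-.2473,.1263],22)
snap('side','side7');crop('side7',170,100,300,310,3,'c9')"
```

```text
t 9.05 pos [ 0.4707 -0.2475  0.1264] yaw 21.56 F [ 0.1 -0.3 -1.7] M [-0.09 -0.04 -0.08] w 0.0177 q7 -0.88
shift [-0.0006 -0.0005  0.0001] rot [-0.0009  0.0013 -0.0077]
```

View pics/c9.png

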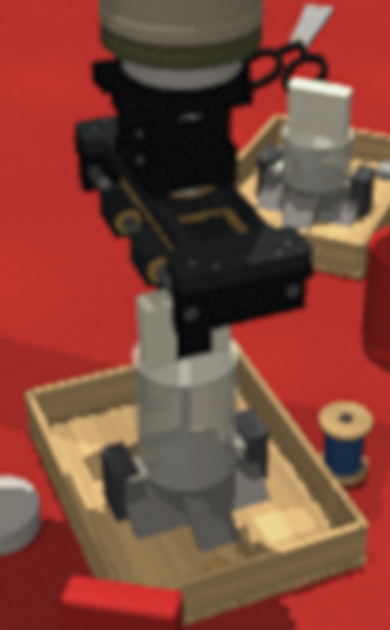

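In line. I'll nudge on to feel the stop.

>>> {"name": "step_arm", "arguments": {"increments": [[[0,0,0],[0,0,0.03]],[[0,0,0],[0,0,0.05]],[[0,0,0],[0,0,0.05]]]}}

```text
time: 9.4
ee_pos: [0.4707, -0.2476, 0.1264]
eef_rot: [0.987, 0.163, -0.001, -0.0]
ft_force: [-0.9, -0.2, -1.2]
width: 0.0176
```

```bash
python3 -c "
from h import *
goal([.470,-.2473,.1263],22)"
```

```text
t 9.4 pos [ 0.4707 -0.2476  0.1264] yaw 18.73 F [-0.9 -0.2 -1.2] M [-0.04 -0.02  0.  ] w 0.0176 q7 -0.93
shift [-0.0006 -0.0005  0.0001] rot [-0.0008  0.0013 -0.0571]
```

It's about 3° past line with no resistance, well inside tolerance. Releasing.

>>> {"name": "step_arm", "arguments": {"increments": [[[0,0,0],[0,0,0]],[[0,0,0],[0,0,0]],[[0,0,0],[0,0,0]],[[0,0,0],[0,0,0]],[[0,0,0],[0,0,0]]], "hand": -1}}

```text
time: 9.9
ee_pos: [0.4708, -0.2476, 0.1264]
eef_rot: [0.987, 0.163, -0.001, -0.0]
ft_force: [0.3, 0.2, 0.3]
width: 0.05
```

>>> {"name": "step_arm", "arguments": {"increments": [[[0,0,0],[0,0,0]],[[0,0,0],[0,0,0]],[[0,0,0],[0,0,0]],[[0,0,0],[0,0,0]],[[0,0,0],[0,0,0]]]}}

```text
time: 10.4
ee_pos: [0.4707, -0.2476, 0.1264]
eef_rot: [0.987, 0.163, -0.001, -0.0]
ft_force: [0.6, -0.1, 0.5]
width: 0.0849
```

```bash
python3 -c "
from h import *
goal([.470,-.2473,.25],18.7)"
```

```text
t 10.4 pos [ 0.4707 -0.2476  0.1264] yaw 18.74 F [ 0.6 -0.1  0.5] M [ 0.09 -0.02 -0.03] w 0.0849 q7 -0.93
shift [-0.0008 -0.0006 -0.1236] rot [-0.0007  0.0013  0.0007]
```

>>> {"name": "step_arm", "arguments": {"increments": [[[0,0,-0.02],[0,0,0]],[[0,0,-0.045],[0,0,0]],[[0,0,-0.075],[0,0,0]],[[0,0,-0.105],[0,0,0]],[[0,0,-0.13],[0,0,0]]]}}

```text
time: 10.9
ee_pos: [0.4711, -0.2476, 0.2582]
eef_rot: [0.987, 0.163, -0.0, 0.0]
ft_force: [0.7, 0.1, 0.8]
width: 0.0872
```

>>> {"name": "step_arm", "arguments": {"increments": [[[-0.04,0,0],[0,0,0]],[[-0.08,0,0],[0,0,0]],[[-0.12,0.01,0],[0,0,0]],[[-0.14,0.02,0],[0,0,0]],[[-0.14,0.02,0],[0,0,0]]]}}

```text
time: 11.4
ee_pos: [0.3423, -0.314, 0.2585]
eef_rot: [0.987, 0.16, -0.0, 0.001]
ft_force: [-0.4, 0.1, -0.7]
width: 0.087
```

```bash
python3 -c "
from h import *
goal([.470,-.2473,.25],18.7)
for n in ('side','top'): snap(n,n+'8')
crop('side8',170,180,300,310,5,'c10');crop('top8',250,165,350,260,6,'c11')"
```

```text
t 11.4 pos [ 0.3423 -0.314   0.2585] yaw 18.43 F [-0.4  0.1 -0.7] M [ 0.02 -0.1   0.03] w 0.087 q7 -0.6
shift [ 0.1422 -0.0229  0.0083] rot [ 0.0011  0.0012 -0.0047]
```

View pics/c10.png

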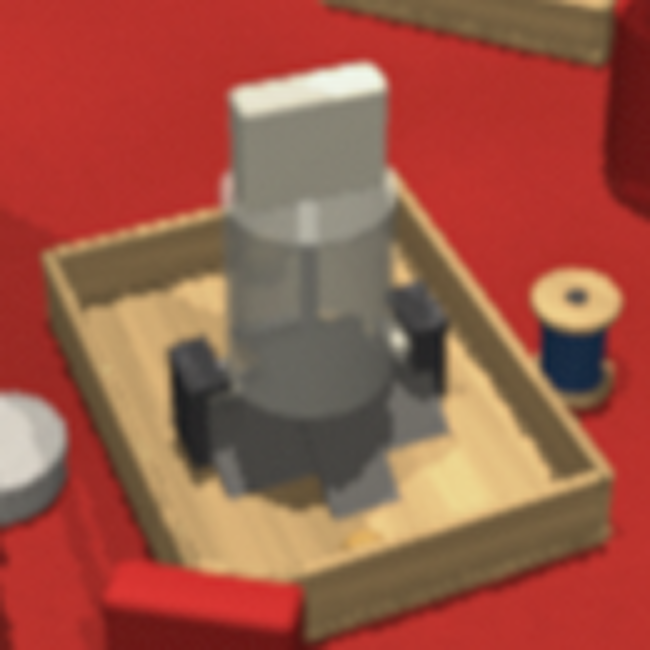

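View pics/c11.png

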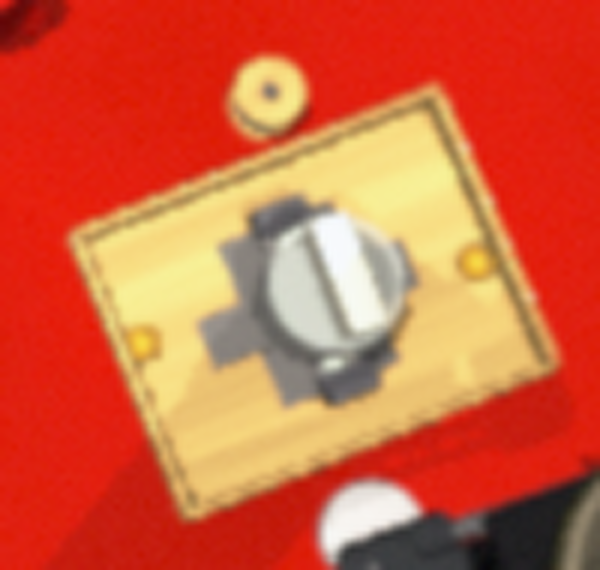

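The jar stands home with its ridge in line with the latches. Both bells are on the tray floor, at top crop (143,343) and (477,262), and the arm is clear. Handing in.

```bash
python3 -c "
from bench import r
print(r.close_job())"
```

```text
the job is handed in; nothing more can be done
None
```

I turned the taller (near) jar 70° counterclockwise, lifted it about 52 mm so both bells rolled out, then lowered it and turned it back clockwise. I released it, moved the arm clear and handed the job in at about 11.5 s. No verdict is reported.

- **Bells:** the last side and top pictures show both on the tray floor at opposite ends. Bell1 came out at (0.013, 0.090, 0.015) m in the tray frame from the top and side cameras together. Bell2 was placed less exactly, about 83 mm out on the −y side, from a single partly hidden view.
- **Jar:** it is upright and back at the gripper height where it was first grasped. Its ridge sits about 3° past the latch line, and I felt no hard stop there, so it went no further.
- **Forces:** the readings I saw stayed under 6 N.
- **Disagreement:** the camera estimates of the jar's centre differed by 3–4 mm. I took a middle value, and the low side forces during grasping and turning bore it out.

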